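Ease the photometer cover shut on a finger

TASK

The cover of the small grey photometer stands open, leaning back. With a fingertip tip it over towards its front so that it starts to fall, catch it on a finger while it is still about half open so that it comes to rest there, then ease it down until it is fully shut, without letting it drop, and take the hand away. Do not pinch or press the cover hard, do not shift or lift the photometer, and leave the beaker, the dropper bottle and the tube beside it where they are.

Things in the scene. Friction and masses are not known exactly. Their poses are not given: they have to be found in the camera images.
- photometer: grey bench photometer, 135 mm deep (x), 190 mm wide (y), flat top 75 mm above the worktop, 2.5 kg, standing loose on rubber feet. Origin: middle of its underside, on the worktop. Axes: x from its front to its back, y to its left, z up; the front looks roughly to the robot. Keypad and display on the right of its top, the hinged cover over the left; its front face is plain
- cover (a joint): angle in rad of the white cover: 0 fully shut (level), 1.57 upright, 1.8 leaning back on its stop; starts at 1.68 to 1.8. The cover weighs about 0.22 kg; its worn damped hinge hardly holds it: nudged forward of upright (below about 1.53) it falls shut by itself, slowly at first, in some 3 to 6 s, and strikes too hard (0.5 to 0.9 rad/s) unless caught and lowered
- cover_hinge (a point): point on the hinge line at mid-width of the cover, fixed to the photometer; the line runs along the photometer's y, 50 mm behind its middle and 81 mm above the worktop, and this point is 30 mm left of its middle. The cover is a plate 120 mm wide and 8 mm thick, reaching 115 mm from this line
- cover_tab (a point): middle of the outer lower edge of the thumb tab (44 mm wide, 6 mm thick, reaching 25 mm beyond the middle of the cover's free edge): 140 mm from the hinge line, on the underside, 4 mm below the hinge line when shut. Shut, the tab juts 22 mm beyond the photometer's front face, its underside 77 mm above the worktop, nothing below. Upright, it is the top of the cover, 221 mm up
- beaker: clear plastic beaker, 52 mm across, 59 mm high, beside the photometer; leave alone. Origin: centre of its underside
- dropper_bottle: white dropper bottle, 29 mm across, 60 mm high, beside the photometer; leave alone. Origin: centre of its underside
- tube50: capped 50 ml tube standing upright, 33 mm across, 115 mm high, beside the photometer; leave alone. Origin: centre of its underside
Not all that is in view belongs to the job. There is more than one size of the photometer; the job needs the larger.

How it is judged:
By the outcome, as a careful person would: the job done as asked, in the order asked, and still so for the second after the job is handed in, with the robot touching nothing.
It also fails if it takes over 53 s, if anything falls off the work surface, if the arm or the gripper's body presses on something with over 40 N, if the wrist force passes 120 N, or if a joint passes its speed limit or range.

ROBOT

A 6-joint arm with a two-finger parallel gripper is mounted at the origin on a cart in front of the work surface, level with it; the furniture and walls round the work are solid. World frame = base frame: x ahead of the robot, y to its left, z up, the work surface at z = 0. Lengths are in mm, angles in rad, forces in N, time in s.
With the tool pointing down it reaches from about 350 to 875 mm from the base axis. Payload 4.2 kg.
Tool frame: the origin (TCP) lies midway between the tips of the shut fingers; the grasp point (between the pads) lies 19 mm behind it; z points along the fingers, y is the line along which they close (so a half turn about z gives the same grasp; the last joint's range is limited). The gripper opens to 85 mm and grips with 20 to 120 N. Pads are 22 mm wide; open, the fingers measure 114 mm over their backs; the gripper's body (76 mm by 85 mm) begins 54 mm behind the grasp point. The pads swing forward as they close: fully open they stand 13 mm farther back than shut.
Start: joints at [1.534, 0.385, 0.008, 0, -1.194, -0.259], TCP at [182.158, 597.844, 231.312] pointing down, gripper open.
Joint ranges: [-3.14, 3.14], [-1.21, 2.06], [-1.07, 1.41], [-3.16, 2.05], [-2.99, -0.16], [-3.1, 3.1]. Speed limits (rad/s): [2.79, 2.79, 3.14, 3.14, 3.14, 3.14].

INTERFACE

Orientations are given as a unit quaternion [x, y, z, w].
In Python, from bench import read_state, get_image, job_done gives the robot as it stands.
- The arm moves only by the tool servo_tool, never from a script. Its arguments are lists of equal length, an entry for each row: "rotation": the turn, a rotation vector about the world's x, y, z scaled (see below), a list of three; "slide": the shift along the world's x, y, z scaled (see below), a list of three; "grip": the opening, from -1 (shut) to 1 (fully open). In form: {"rotation": [[rx, ry, rz], ...], "slide": [[tx, ty, tz], ...], "grip": [grip, ...]}. A call has 1 to 8 rows; each row is the pose to reach, as a shift and turn from the pose commanded when the call began, turning the shorter way round; what a row does not reach only later rows make up. The controller multiplies each number of a shift by 0.2 m and each number of a turn by 360 degrees. A row lasts 1/8 s, in which the tool goes at most 62.5 mm and 10.7 degrees, less where a joint would pass 70% of its speed; a pose out of reach is approached as far as the arm can. A call with a number of a shift or a turn outside -1 to 1 is refused whole. A call with a gripper value outside its range is refused whole. The fingers move at their own pace and stop on an object; the grip force is fixed at half the most. Time passes only in rows, so rows that repeat a pose let the fingers close. It gives the time, the measured TCP pose, the force, the opening and the grip force at its end, in the units of the state.
- read_state(): the state, without advancing time (a new reading comes with each control period).
- get_image(name): name is "side" or "top"; returns a dict with "image" (400x640x3 uint8, red, green, blue), "depth" (400x640 float32, mm along the optical axis (not along the pixel's ray), 0 where there is no reading), "camera_matrix" (3x3 intrinsics, pixels), "k1" (the pictures are not rectified: a ray, as slopes to the right and down, at radius r is drawn at 1 + k1 r^2 times it, then the intrinsics apply), "rvec" (rotation vector, rad) and "tvec" (3), from world to camera coordinates, as OpenCV has them. Camera axes: x right, y down, z forward; pixel columns grow to the right and rows downward; lengths in mm; the calibration is good to about 2 mm. A picture is of the moment at which its call begins.
- job_done(): hands the job in; it is judged then, once.
The state is a dict: "clock": time; "joints": joint angles; "joint_vel": joint speeds; "joint_efforts": joint torques, N m; "position": TCP position; "ee_rot": TCP orientation; "contact_force": force on the tool from outside, world axes, zero at the start; "wrist_torque": the same for the moment, N m; "gripper_width": finger opening in mm; "grasp_force": force on a finger pad.
Only numpy, scipy, OpenCV 4.12 (cv2) and the standard library are available. Lean on these libraries where they do the work, as an engineer would, in place of code of your own. Each camera call takes 0.05 s, during which the arm holds its last target. There are 200 camera calls.

## Working session

There is one attempt and no reset: what is moved stays moved. The work goes in short steps, Python scripts to look and compute and a tool call to move; the robot and the scene stay as the last step left them, time stands still between calls to the robot, and variables do not carry over. Pictures are saved under pics/ and viewed, at most 10 in all, crops included, and the job is handed in when it is done.

Besides the shell and the picture viewer there is one more tool, called after ">>>" in YAML: its name, and indented under it one key for each argument. servo_tool: Moves the arm, as the interface text tells. Shifts and turns lie within -1 to 1; 1 stands for 0.2 m of shift or 360 degrees of turn. Its arguments: {"type":"object","properties":{"rotation":{"type":"array","items":{"type":"array","items":{"type":"number","minimum":-1,"maximum":1}}},"slide":{"type":"array","items":{"type":"array","items":{"type":"number","minimum":-1,"maximum":1}}},"grip":{"type":"array","items":{"type":"number"}}},"required":["rotation","slide","grip"]}

```bash
mkdir -p pics
cat > h.py <<'E'
import numpy as np,cv2
from bench import *
def snap(n,f):
    d=get_image(n); cv2.imwrite(f'pics/{f}.png',d['image'][:,:,::-1]); np.savez(f'{f}.npz',**d); return d
def world(d,u,v,z=None):
    # pixel -> world; depth unless plane z given
    K=d['camera_matrix'];k=float(d['k1'])
    p=np.array([(u-K[0,2])/K[0,0],(v-K[1,2])/K[1,1]]);q=p.copy()
    for _ in range(20): q=p/(1+k*(q@q))
    R=cv2.Rodrigues(np.array(d['rvec'],float))[0];t=np.array(d['tvec'],float).ravel()
    ray=R.T@np.array([q[0],q[1],1]);c=-R.T@t
    s=float(d['depth'][int(round(v)),int(round(u))]) if z is None else (z-c[2])/ray[2]
    return c+s*ray
def pix(d,P):
    R=cv2.Rodrigues(np.array(d['rvec'],float))[0];q=R@np.array(P,float)+np.array(d['tvec'],float).ravel()
    a=q[:2]/q[2];a=a*(1+float(d['k1'])*(a@a));K=d['camera_matrix']
    return K[0,0]*a[0]+K[0,2],K[1,1]*a[1]+K[1,2]
E
python3 - <<'E'
from h import *
a=snap('side','s0');b=snap('top','t0')
cv2.imwrite('pics/both.png',cv2.resize(np.vstack([a['image'],b['image']])[:,:,::-1],(480,600)))
print(read_state())
for d in(a,b):
    R=cv2.Rodrigues(np.array(d['rvec'],float))[0];print(-R.T@np.array(d['tvec'],float).ravel(),R[2])
E
```

```text
{'clock': 0.1, 'joints': array([ 1.53363291e+00,  3.85489473e-01,  6.75416665e-03, -4.02860404e-04,
       -1.19402815e+00, -2.58572432e-01]), 'joint_vel': array([ 0.00221486, -0.00181362,  0.00356383,  0.00173546,  0.00069476,
       -0.00126357]), 'joint_efforts': array([-1.95497073e-04, -3.93318415e+01,  1.88929939e+01,  4.19788465e+00,
       -2.53616679e-03,  3.14061502e-06]), 'position': array([182.00891256, 597.35843035, 230.32657554]), 'ee_rot': array([ 9.89075999e-01, -1.47403069e-01, -7.74199083e-05,  9.98226832e-04]), 'contact_force': array([-0.31979637, -0.52355629, -0.17281016]), 'wrist_torque': array([0.02383141, 0.00321151, 0.07120024]), 'grasp_force': 0.0, 'gripper_width': 85.03082167614943}
[572.4391631  659.16365645 574.56448005] [-0.00354317 -0.80800214 -0.5891689 ]
[ 290.24487409   -7.88889267 1226.24315227] [ 0.22162341 -0.00639319 -0.97511137]
```

View pics/s0.png

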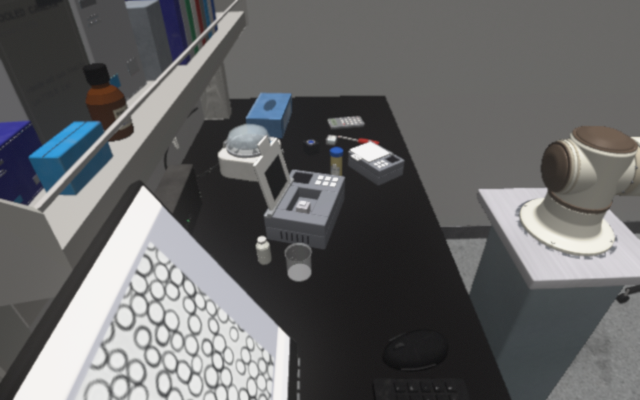

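View pics/t0.png

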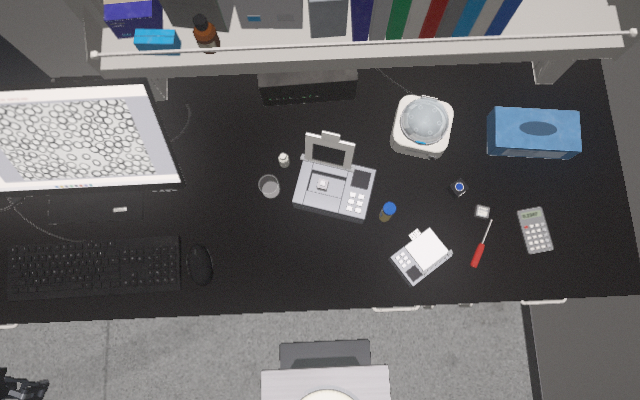

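The side view shows the grey photometer with its open cover at (290,195), and the top view shows it at (335,185). There are two candidates in the top view. The one at (335,185) is larger and its cover is open, leaning back. The one at (422,255) is smaller with its cover shut. The first fits the description, so I'll confirm it in a crop.

Run:
```python
from h import *
b=np.load('t0.npz');im=b['image'][115:235,250:410,::-1]
cv2.imwrite('pics/c1.png',cv2.resize(im,(800,600),interpolation=cv2.INTER_CUBIC))
a=np.load('s0.npz');im=a['image'][120:290,220:400,::-1]
cv2.imwrite('pics/c2.png',cv2.resize(im,(635,600),interpolation=cv2.INTER_CUBIC))
# shelf
for u,v in [(300,45),(335,40),(400,62),(330,60),(300,85)]: print(u,v,world(b,u,v).round())
```

```text
300 45 [802.  17. 394.]
335 40 [835. -55. 352.]
400 62 [ 788. -189.  336.]
330 60 [789. -42. 353.]
300 85 [860.  29. 113.]
```

View pics/c1.png

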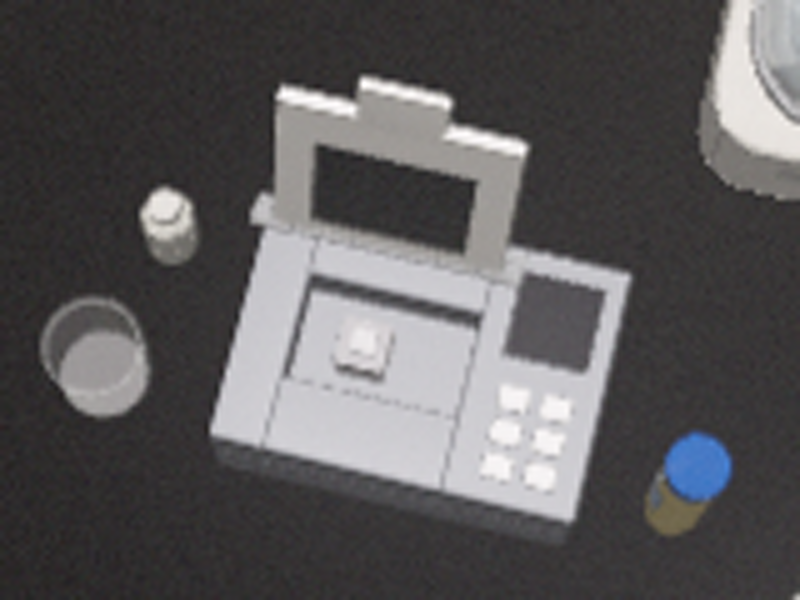

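View pics/c2.png

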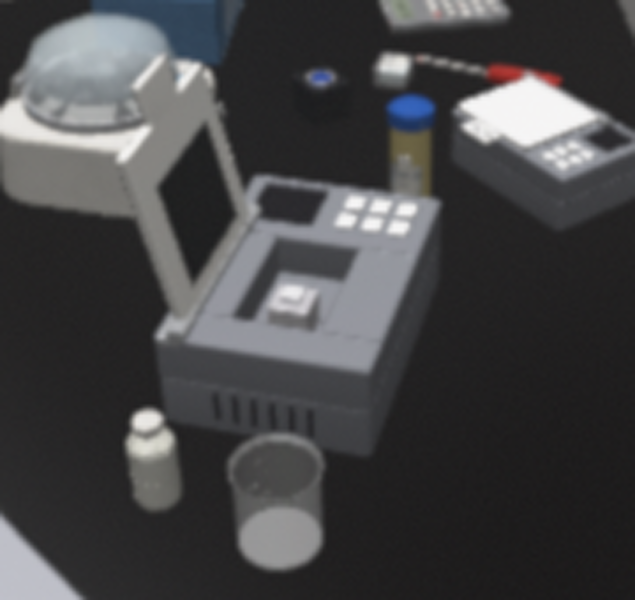

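The crops confirm it: this is the larger photometer, with its cover open and leaning back and the keypad on its right. Its top corners in the top-view crop are (212,437), (573,522) and (630,272). The tab's top edge runs from (360,80) to (452,97).

```bash
cat > fit.py <<'E'
from h import *
from scipy.optimize import least_squares
b=np.load('t0.npz');g=lambda p:(250+(p[0]+.5)/5-.5,115+(p[1]+.5)/5-.5)
C={(-67.5,95):(212,437),(-67.5,-95):(573,522),(67.5,-95):(630,272)}
def pose(p,P):
    x,y,t=p;c,s=np.cos(t),np.sin(t);return np.array([x+c*P[0]-s*P[1],y+s*P[0]+c*P[1],P[2]])
r=least_squares(lambda p:np.concatenate([np.subtract(pix(b,pose(p,(*k,75))),g(v)) for k,v in C.items()]),[600,-40,0])
p=r.x
def cov(th,r,n,y):  # point on cover at radius r, normal offset n (up when shut), y lateral rel. mid
    return pose(p,(50-r*np.cos(th)+n*np.sin(th),30+y,81+r*np.sin(th)+n*np.cos(th)))
if __name__=='__main__':
    print(p,r.fun.round(2),[world(b,*g(v)).round() for v in C.values()])
    # underside-edge corners of tab(y=+-22,r=140,n=-4), plate corners(y=+-60,r=115)
    obs=[((140,-4,22),(360,88)),((140,-4,-22),(450,107)),((115,-4,60),(277,98)),((115,-4,-60),(525,155))]
    for th in (1.65,1.7,1.75,1.8): print(th,[np.subtract(pix(b,cov(th,*k)),g(v)).round(1) for k,v in obs])
    f=lambda q:np.concatenate([np.subtract(pix(b,cov(q[0],*k)),g(v)) for k,v in obs])
    q=least_squares(f,[1.7]);print(q.x,q.fun.round(1))
    print('hinge',cov(q.x[0],0,0,0),'tab',cov(q.x[0],140,-4,0),'shut tab',cov(0,140,-4,0), 'depth tab',world(b,*g((405,100))))
    for n,px,z in [('beaker',(93,303),59),('bottle',(166,195),60),('tube',(698,467),115)]:print(n,world(b,*g(px),z=z).round())
E
python3 fit.py
```

```text
[ 5.97500730e+02 -4.60422826e+01 -2.80018672e-01] [-0.95  0.    0.55  0.18  0.39 -0.23] [array([559.,  62.,  75.]), array([ 507., -118.,   73.]), array([ 657., -164.,    4.])]
1.65 [array([-3.1,  7.6]), array([-2.2,  8.1]), array([-2.4,  6.6]), array([-1.6,  6.6])]
1.7 [array([-2.4,  4.9]), array([-1.5,  5.3]), array([-1.8,  4.4]), array([-1.1,  4.3])]
1.75 [array([-1.6,  2.2]), array([-0.8,  2.6]), array([-1.2,  2.3]), array([-0.6,  2.2])]
1.8 [array([-0.9, -0.4]), array([-0.2,  0. ]), array([-0.6,  0.2]), array([-0.1,  0. ])]
[1.80178622] [-0.9 -0.5 -0.1 -0.1 -0.6  0.1 -0.1 -0. ]
hinge [653.84445141 -31.02945397  81.        ] tab [680.90571715 -38.81158506 218.19739915] shut tab [519.29741249   7.6628491   77.        ] depth tab [679.88600717 -39.99110002 215.96179119]
beaker [637. 122.  59.]
bottle [693.  82.  60.]
tube [ 524. -176.  115.]
```

>>> servo_tool:
  rotation:
    - [0,0,0]
    - [0,0,0]
    - [0,0,0]
    - [0,0,0]
    - [0,0,0]
  slide:
    - [0.1,-0.2,0.04]
    - [0.2,-0.4,0.08]
    - [0.3,-0.6,0.12]
    - [0.42,-0.8,0.16]
    - [0.54,-0.98,0.2]
  grip: [-1,-1,-1,-1,-1]

```text
clock: 0.72
position: [290.5, 400.1, 271.3]
ee_rot: [0.989, -0.147, -0.0, 0.0]
contact_force: [0.3, 0.7, 0.6]
gripper_width: 0.3
grasp_force: 0.0
```

>>> servo_tool:
  rotation:
    - [0,0,0]
    - [0,0,0]
    - [0,0,0]
    - [0,0,0]
    - [0,0,0]
  slide:
    - [0.1,-0.2,0.04]
    - [0.2,-0.4,0.08]
    - [0.3,-0.6,0.12]
    - [0.42,-0.8,0.16]
    - [0.54,-0.98,0.2]
  grip: [-1,-1,-1,-1,-1]

```text
clock: 1.35
position: [398.3, 204.2, 311.4]
ee_rot: [0.989, -0.147, -0.0, 0.0]
contact_force: [0.7, 1.1, -0.3]
gripper_width: -0.1
grasp_force: 0.0
```

>>> servo_tool:
  rotation:
    - [0,0,0]
    - [-0.0058,-0.02,0]
    - [-0.0115,-0.04,0]
    - [-0.0173,-0.06,0]
    - [-0.023,-0.08,0]
    - [-0.023,-0.08,0]
  slide:
    - [0.1,-0.2,0]
    - [0.2,-0.4,0]
    - [0.3,-0.6,0]
    - [0.42,-0.8,0]
    - [0.54,-0.98,0]
    - [0.54,-0.98,0]
  grip: [-1,-1,-1,-1,-1,-1]

```text
clock: 2.1
position: [503.7, 6.9, 308.7]
ee_rot: [0.956, -0.144, 0.254, 0.036]
contact_force: [-0.2, -0.8, -0.4]
gripper_width: -0.1
grasp_force: 0.0
```

```bash
cat > plan.py <<'E'
from fit import *
def W(lx,lz): return pose(p,(lx,30,lz))
def rel(cur,tg):  # cur world cmd xyz ; tg list of local (lx,lz)
    for t in tg: w=W(*t); print(t,'slide',((w-cur)/200).round(3),'world',w.round(1))
def contact(th,be=25,r=128,h=11): # TCP local for supporting underside
    b=np.radians(be); x=50-r*np.cos(th)-4*np.sin(th); z=81+r*np.sin(th)-4*np.cos(th)
    if th<b: # edge rests on finger, edge (140-r) behind tip corner
        x=50-140*np.cos(th)-4*np.sin(th)+(140-r)*np.cos(b); z=81+140*np.sin(th)-4*np.cos(th)-(140-r)*np.sin(b)
    return (round(x-h*np.sin(b),1),round(z-h*np.cos(b),1))
E
python3 - <<'E'
from plan import *
c=np.array([506.2,9.8,311.3])
print(contact(.85),contact(0))
rel(c,[(-130,170),(-130,60),(-100,290),(112,270),(112,208),(54,208)])
b=np.radians(35)/2/np.pi;print('35deg',-b*np.array([.2764,.961]))
E
```

```text
(np.float64(-42.1), np.float64(164.6)) (np.float64(-83.8), np.float64(62.0))
(-130, 170) slide [-0.127  0.045 -0.706] world [480.9  18.7 170. ]
(-130, 60) slide [-0.127  0.045 -1.256] world [480.9  18.7  60. ]
(-100, 290) slide [ 0.017  0.003 -0.107] world [509.7  10.4 290. ]
(112, 270) slide [ 1.036 -0.29  -0.207] world [713.4 -48.2 270. ]
(112, 208) slide [ 1.036 -0.29  -0.517] world [713.4 -48.2 208. ]
(54, 208) slide [ 0.757 -0.21  -0.517] world [657.7 -32.1 208. ]
35deg [-0.02687222 -0.09343056]
```

Dry run of the supporting pose, well in front of the photometer, to check the arm can reach it.

>>> servo_tool:
  rotation:
    - [-0.0067,-0.0234,0]
    - [-0.0134,-0.0467,0]
    - [-0.02,-0.07,0]
    - [-0.0269,-0.0934,0]
    - [-0.0269,-0.0934,0]
  slide:
    - [-0.12,0.04,-0.15]
    - [-0.127,0.045,-0.35]
    - [-0.127,0.045,-0.55]
    - [-0.127,0.045,-0.7]
    - [-0.127,0.045,-0.7]
  grip: [-1,-1,-1,-1,-1]

```text
clock: 2.72
position: [500.8, 8.0, 341.8]
ee_rot: [0.868, -0.156, 0.464, 0.086]
contact_force: [1.1, 1.6, -0.8]
gripper_width: 0.1
grasp_force: 0.0
```

>>> servo_tool:
  rotation:
    - [0,0,0]
    - [0,0,0]
    - [0,0,0]
    - [0,0,0]
  slide:
    - [0,0,-0.2]
    - [0,0,-0.4]
    - [0,0,-0.55]
    - [0,0,-0.55]
  grip: [-1,-1,-1,-1]

```text
clock: 3.22
position: [510.8, 39.5, 265.7]
ee_rot: [0.879, -0.162, 0.437, 0.1]
contact_force: [-0.2, -0.2, -0.1]
gripper_width: 0.0
grasp_force: 0.0
```

Run:
```python
from h import *
print(read_state());a=snap('side','s1')
cv2.imwrite('pics/c3.png',cv2.resize(a['image'][100:300,200:500,::-1],(800,533),interpolation=cv2.INTER_CUBIC))
```

```text
{'clock': 3.225, 'joints': array([ 0.19906058, -0.05799587, -1.06544215,  2.05077652, -0.54137505,
       -0.89503301]), 'joint_vel': array([-0.01771054, -0.04115304, -0.00619419, -0.00010778,  0.00645016,
        0.00633289]), 'joint_efforts': array([  0.17088531, -11.49535686,  15.41003287,  -0.57816396,
        -1.30234402,  -0.06331773]), 'position': array([510.75860683,  39.49660105, 265.74958876]), 'ee_rot': array([ 0.87899379, -0.16161267,  0.43723806,  0.10037008]), 'contact_force': array([-0.16162821, -0.18567811, -0.12585012]), 'wrist_torque': array([0.59660252, 1.47256449, 0.04380676]), 'grasp_force': 0.0, 'gripper_width': 0.01430918158946023}
```

View pics/c3.png

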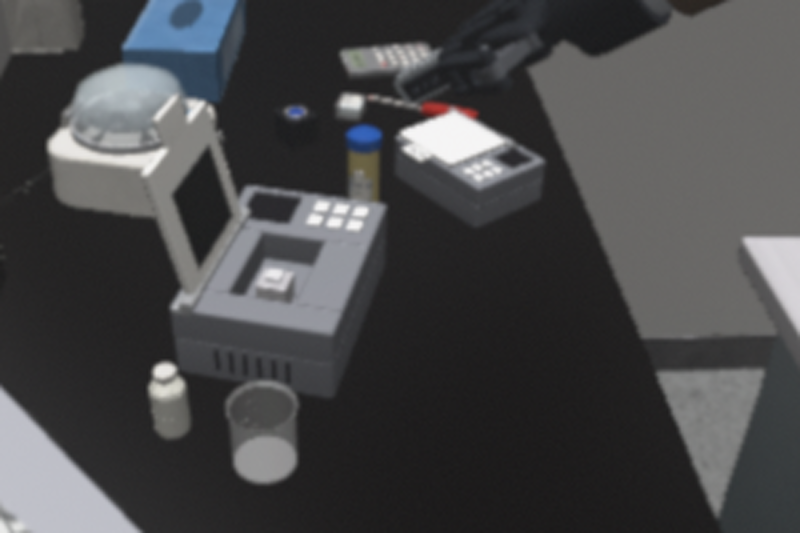

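The pitch-up ran into joint limits: j4 is at 2.05 and j3 at -1.065. The wrist has to come round the other way, so I'll fit a kinematic model to plan it.

```bash
cat > kin.py <<'E'
import numpy as np
from scipy.spatial.transform import Rotation as R
from scipy.optimize import least_squares
def fk(q,g,s4=-1,s6=-1):
    h,a1,a2,a3,d4,d5,L=g[:7]
    E=lambda ax,a:R.from_euler(ax,a)
    r1=E('z',q[0]);r2=r1*E('y',q[1]);r3=r2*E('y',-q[2]);r4=r3*E('x',s4*q[3]);r5=r4*E('y',-q[4]);r6=r5*E('x',s6*q[5])
    p=r1.apply([a1,0,h])+r2.apply([0,0,a2])+r3.apply([d4,0,a3])+r4.apply([0,d5,0])+r5.apply([L,0,0])
    return p,r6
LIM=np.array([[-3.14,3.14],[-1.21,2.06],[-1.07,1.41],[-3.16,2.05],[-2.99,-.16],[-3.1,3.1]])
E
python3 - <<'E'
from kin import *
from bench import read_state
s=read_state()
D=[(np.array([1.534,.385,.008,0,-1.194,-.259]),np.array([182.158,597.844,231.312]),R.from_quat([.98908,-.1474,0,0])),
(s['joints'],s['position'],R.from_quat(s['ee_rot']))]
for s4 in(1,-1):
  for s6 in(1,-1):
    T=[fk(q,np.zeros(7),s4,s6)[1].inv()*r for q,p,r in D]   # constant tool offset if signs right
    print(s4,s6,np.degrees((T[0].inv()*T[1]).magnitude()).round(2),T[0].as_quat().round(3))
    f=lambda g:np.concatenate([fk(q,g,s4,s6)[0]-p for q,p,_ in D]+[(g-[200,0,450,0,450,150,320])*.02])
    r=least_squares(f,[200,0,450,0,450,150,320]);print(r.x.round(0),r.fun[:6].round(1))
E
```

```text
1 1 170.82 [ 0.355 -0.611  0.355 -0.611]
[-118. 1080.  -93.  -25. -464. -158. -289.] [-2.5  0.4  1.2 -1.3  2.7 -1.1]
1 -1 124.99 [ 0.5 -0.5  0.5 -0.5]
[-118. 1080.  -93.  -25. -464. -158. -289.] [-2.5  0.4  1.2 -1.3  2.7 -1.1]
-1 1 72.88 [ 0.355 -0.611  0.355 -0.611]
[ 234.   11.  520.  -27.  438. -160.  298.] [-0.1 -0.   0.   0.   0.  -0. ]
-1 -1 0.01 [ 0.5 -0.5  0.5 -0.5]
[ 234.   11.  520.  -27.  438. -160.  298.] [-0.1 -0.   0.   0.   0.  -0. ]
```

>>> servo_tool:
  rotation:
    - [0.0067,0.0234,0]
    - [0.0134,0.0467,0]
    - [0.02,0.07,0]
    - [0.0269,0.0934,0]
    - [0.0269,0.0934,0]
  slide:
    - [0,0,0.3]
    - [0,0,0.6]
    - [0,0,0.8]
    - [0,0,0.95]
    - [0,0,0.95]
  grip: [-1,-1,-1,-1,-1]

```text
clock: 3.9
position: [511.7, 33.8, 454.1]
ee_rot: [0.931, -0.185, 0.296, 0.105]
contact_force: [1.4, -1.1, 2.4]
gripper_width: -0.3
grasp_force: 0.0
```

```bash
cat > log.py <<'E'
from bench import read_state
import json
s=read_state();open('log.txt','a').write(json.dumps([list(map(float,s[k])) for k in('joints','position','ee_rot')])+'\n');print(s['clock'],s['joints'].round(3),s['position'].round(1),s['ee_rot'].round(3))
E
python3 log.py
```

```text
3.9 [ 0.67  -0.13  -0.424  0.667 -1.121  0.256] [511.7  33.8 454.1] [ 0.931 -0.185  0.296  0.105]
```

```bash
cat > fitkin.py <<'E'
from kin import *
import json
D=[([1.53363291,.385489473,.00675416665,-4.0286e-4,-1.19402815,-.258572432],[182.00891,597.35843,230.32657]),
([.19906058,-.05799587,-1.06544215,2.05077652,-.54137505,-.89503301],[510.75860683,39.49660105,265.74958876])]
D+=[tuple(json.loads(l)[:2]) for l in open('log.txt')]
g0=[234,0,520,0,438,-160,298]
r=least_squares(lambda g:np.concatenate([fk(q,g)[0]-p for q,p in D]+[(g-g0)*.002]),g0)
G=r.x
if __name__=='__main__': print(G.round(1),r.fun.round(1))
E
python3 fitkin.py
```

```text
[ 160.6   -0.   564.9   -0.   421.8 -159.8  297.7] [-0.  -0.   0.  -0.  -0.   0.   0.   0.   0.  -0.1 -0.   0.1 -0.  -0.
  0.  -0. ]
```

```bash
cat > ik.py <<'E'
from fitkin import *
from plan import *
T0=R.from_quat([.5,-.5,.5,-.5])
YAW=-.28
def orient(be,az=0,roll=0):
    b=np.radians(be);d=R.from_euler('z',YAW+np.radians(az))
    z=d.apply([np.cos(b),0,-np.sin(b)]);y=d.apply([0,-1,0]);x=np.cross(y,z)
    return R.from_matrix(np.column_stack([x,y,z]))*R.from_euler('z',roll,degrees=True)
def ik(P,O,seed,w=200):
    def f(q):
        p_,r=fk(q,G);return np.concatenate([p_-P,w*((r*T0)*O.inv()).as_rotvec()])
    s=least_squares(f,np.clip(seed,LIM[:,0]+.01,LIM[:,1]-.01),bounds=(LIM[:,0],LIM[:,1]));return s.x,np.abs(s.fun).max()
E
python3 - <<'E'
from ik import *
rng=np.random.default_rng(0)
for be in(20,30,40):
  for az in(-40,0,40):
    for roll in(0,180,90,-90):
      n={}
      for nm,(lx,lz) in dict(catch=(-42,165),shut=(-84,62)).items():
        sol=[]
        for _ in range(25):
          q,e=ik(W(lx,lz),orient(be,az,roll),rng.uniform(LIM[:,0],LIM[:,1]))
          if e<1 and not any(np.abs(q-s).max()<.1 for s in sol): sol.append(q)
        n[nm]=sol
      if all(n.values()): print(be,az,roll,{k:[list(s.round(2)) for s in v] for k,v in n.items()})
E
```

```text
20 -40 0 {'catch': [[np.float64(0.48), np.float64(0.47), np.float64(-0.97), np.float64(1.63), np.float64(-1.21), np.float64(-1.43)]], 'shut': [[np.float64(0.53), np.float64(0.66), np.float64(-1.06), np.float64(1.69), np.float64(-1.24), np.float64(-1.74)]]}
20 -40 180 {'catch': [[np.float64(0.48), np.float64(0.47), np.float64(-0.97), np.float64(1.63), np.float64(-1.21), np.float64(1.71)]], 'shut': [[np.float64(0.53), np.float64(0.66), np.float64(-1.06), np.float64(1.69), np.float64(-1.24), np.float64(1.4)]]}
20 -40 90 {'catch': [[np.float64(0.48), np.float64(0.47), np.float64(-0.97), np.float64(1.63), np.float64(-1.21), np.float64(-3.0)]], 'shut': [[np.float64(0.53), np.float64(0.66), np.float64(-1.06), np.float64(1.69), np.float64(-1.24), np.float64(2.97)]]}
20 -40 -90 {'catch': [[np.float64(0.48), np.float64(0.47), np.float64(-0.97), np.float64(1.63), np.float64(-1.21), np.float64(0.14)]], 'shut': [[np.float64(0.53), np.float64(0.66), np.float64(-1.06), np.float64(1.69), np.float64(-1.24), np.float64(-0.17)]]}
20 40 0 {'catch': [[np.float64(-0.51), np.float64(0.34), np.float64(-0.57
[... 5162 characters left out ...]
2), np.float64(-1.18), np.float64(-0.43), np.float64(-0.07)]], 'shut': [[np.float64(-0.33), np.float64(0.37), np.float64(-0.56), np.float64(-1.7), np.float64(-0.56), np.float64(0.7)]]}
40 40 90 {'catch': [[np.float64(-0.1), np.float64(0.18), np.float64(-0.42), np.float64(-1.18), np.float64(-0.43), np.float64(1.5)]], 'shut': [[np.float64(-0.33), np.float64(0.37), np.float64(-0.56), np.float64(-1.7), np.float64(-0.56), np.float64(2.27)]]}
40 40 -90 {'catch': [[np.float64(-0.1), np.float64(0.18), np.float64(-0.42), np.float64(-1.18), np.float64(-0.43), np.float64(-1.64)]], 'shut': [[np.float64(-0.33), np.float64(0.37), np.float64(-0.56), np.float64(-1.7), np.float64(-0.56), np.float64(-0.87)]]}
```

```bash
cat > wp.py <<'E'
from ik import *
def WL(lx,lz,ly=28): return pose(p,(lx,ly,lz))
def sup(th,ex=0): return (50-140*np.cos(th)-4*np.sin(th)-3.9,81+140*np.sin(th)-4*np.cos(th)-21.5)
E
python3 - <<'E'
from wp import *
cur=np.array([.67,-.13,-.424,.667,-1.121,.256])
pts=dict(front=(-110,290),over=(125,270),hook=(125,212),pulled=(55,213),lift=(50,255),back=(-110,255),low=(-110,162),catch=sup(.85),s4=sup(.4),shut=sup(0),under=(-97,45),away=(-160,45))
for be,az in((40,-45),(40,-55),(45,-50)):
  for roll in (0,90):
    O=orient(be,az,roll);q=cur;print(be,az,roll)
    for n,v in pts.items():
        q,e=ik(WL(*v),O,q);print(' ',n,WL(*v).round(),q.round(2),round(e,2))
E
```

```text
40 -45 0
  front [500.  11. 290.] [ 0.71  0.11 -0.77  0.96 -1.16 -0.82] 0.0
  over [725. -54. 270.] [ 0.34  0.43 -0.4   1.15 -0.98 -0.64] 0.0
  hook [725. -54. 212.] [ 0.31  0.48 -0.47  1.25 -0.92 -0.78] 0.0
  pulled [658. -34. 213.] [ 0.38  0.4  -0.62  1.24 -0.93 -0.86] 0.0
  lift [653. -33. 255.] [ 0.41  0.35 -0.57  1.16 -0.98 -0.76] 0.0
  back [500.  11. 255.] [ 0.69  0.15 -0.82  1.   -1.1  -0.9 ] 0.0
  low [500.  11. 162.] [ 0.63  0.29 -0.95  1.19 -0.96 -1.16] 0.0
  catch [558.  -6. 162.] [ 0.5   0.35 -0.86  1.28 -0.93 -1.11] 0.0
  s4 [524.   4. 110.] [ 0.52  0.4  -0.96  1.38 -0.89 -1.3 ] 0.0
  shut [515.   7.  56.] [ 0.48  0.49 -1.01  1.54 -0.87 -1.49] 0.0
  under [512.   8.  45.] [ 0.48  0.51 -1.02  1.57 -0.87 -1.53] 0.0
  away [451.  25.  45.] [ 0.66  0.49 -1.07  1.34 -0.87 -1.52] 7.16
40 -45 90
  front [500.  11. 290.] [ 0.71  0.11 -0.77  0.96 -1.16 -2.39] 0.0
  over [725. -54. 270.] [ 0.34  0.43 -0.4   1.15 -0.98 -2.21] 0.0
  hook [725. -54. 212.] [ 0.31  0.48 -0.47  1.25 -0.92 -2.35] 0.0
  pulled [658. -34. 213.] [ 0.38  0.4  -0.62  1.24 -0.93 -2.43] 0.0
  lift [653. -33. 2
[... 3022 characters left out ...]
0.35  0.46 -0.28  0.96 -1.04 -2.11] 0.0
  hook [725. -54. 212.] [ 0.34  0.5  -0.37  1.04 -0.96 -2.23] 0.0
  pulled [658. -34. 213.] [ 0.41  0.41 -0.52  1.04 -0.96 -2.32] 0.0
  lift [653. -33. 255.] [ 0.43  0.36 -0.47  0.97 -1.03 -2.23] 0.0
  back [500.  11. 255.] [ 0.69  0.16 -0.73  0.86 -1.12 -2.41] 0.0
  low [500.  11. 162.] [ 0.64  0.28 -0.87  1.01 -0.95 -2.63] 0.0
  catch [558.  -6. 162.] [ 0.53  0.35 -0.77  1.08 -0.92 -2.57] 0.0
  s4 [524.   4. 110.] [ 0.55  0.39 -0.89  1.18 -0.86 -2.76] 0.0
  shut [515.   7.  56.] [ 0.51  0.48 -0.95  1.35 -0.81 -2.95] 0.0
  under [512.   8.  45.] [ 0.5   0.49 -0.97  1.38 -0.8  -2.99] 0.0
  away [451.  25.  45.] [ 0.64  0.45 -1.06  1.3  -0.8  -3.07] 0.0
```

Run:
```python
from wp import *
s=read_state();O=orient(40,-55,0)
rv=(O*R.from_quat(s['ee_rot']).inv()).as_rotvec();print((rv/2/np.pi).round(4),np.degrees(np.linalg.norm(rv)))
print(s['position'],((WL(-110,290)-s['position'])/200).round(3))
```

```text
[-0.0194 -0.0367 -0.1279] 48.41976604522015
[511.73126399  33.75942293 454.11938667] [-0.061 -0.112 -0.821]
```

>>> servo_tool:
  rotation:
    - [-0.0039,-0.0073,-0.0256]
    - [-0.0078,-0.0147,-0.0512]
    - [-0.0116,-0.022,-0.0767]
    - [-0.0155,-0.0294,-0.1023]
    - [-0.0194,-0.0367,-0.1279]
    - [-0.0194,-0.0367,-0.1279]
    - [-0.0194,-0.0367,-0.1279]
  slide:
    - [-0.012,-0.022,-0.16]
    - [-0.024,-0.045,-0.32]
    - [-0.037,-0.067,-0.48]
    - [-0.05,-0.09,-0.66]
    - [-0.061,-0.112,-0.82]
    - [-0.061,-0.112,-0.82]
    - [-0.061,-0.112,-0.82]
  grip: [-1,-1,-1,-1,-1,-1,-1]

```text
clock: 4.78
position: [501.8, 11.0, 290.1]
ee_rot: [0.736, -0.527, 0.345, 0.247]
contact_force: [0.1, -0.0, 1.8]
gripper_width: -0.1
grasp_force: 0.0
```

```bash
python3 log.py
python3 - <<'E'
from wp import *
s=read_state();rv=(orient(40,-55,0)*R.from_quat(s['ee_rot']).inv()).as_rotvec();print((rv/2/np.pi).round(4))
for v in [(-110,290),(20,275),(125,270),(125,212)]: print(v,((WL(*v)-s['position'])/200).round(3))
E
```

```text
4.775 [ 0.711  0.183 -0.659  0.84  -1.28  -0.87 ] [501.8  11.  290.1] [ 0.736 -0.527  0.345  0.247]
[0.0006 0.0003 0.0002]
(-110, 290) [-0.011  0.001 -0.001]
(20, 275) [ 0.613 -0.178 -0.076]
(125, 270) [ 1.118 -0.324 -0.101]
(125, 212) [ 1.118 -0.324 -0.391]
```

>>> servo_tool:
  rotation:
    - [0,0,0]
    - [0,0,0]
    - [0,0,0]
    - [0,0,0]
  slide:
    - [0.15,-0.044,-0.02]
    - [0.3,-0.087,-0.04]
    - [0.45,-0.131,-0.06]
    - [0.6,-0.175,-0.08]
  grip: [-1,-1,-1,-1]

```text
clock: 5.28
position: [622.5, -24.6, 275.7]
ee_rot: [0.736, -0.527, 0.346, 0.246]
contact_force: [0.2, 0.4, 0.1]
gripper_width: -0.2
grasp_force: 0.0
```

>>> servo_tool:
  rotation:
    - [0,0,0]
    - [0,0,0]
    - [0,0,0]
    - [0,0,0]
    - [0,0,0]
    - [0,0,0]
    - [0,0,0]
  slide:
    - [0.15,-0.044,0]
    - [0.3,-0.087,0]
    - [0.43,-0.123,0]
    - [0.51,-0.147,0]
    - [0.51,-0.147,-0.1]
    - [0.51,-0.147,-0.2]
    - [0.51,-0.147,-0.24]
  grip: [-1,-1,-1,-1,-1,-1,-1]

```text
clock: 6.15
position: [723.1, -53.7, 224.9]
ee_rot: [0.736, -0.527, 0.345, 0.248]
contact_force: [0.6, 0.2, 0.4]
gripper_width: -0.1
grasp_force: 0.0
```

```bash
python3 log.py
python3 - <<'E'
from wp import *
s=read_state();w=s['position'];c,sn=np.cos(p[2]),np.sin(p[2]);d=w[:2]-p[:2];print('local',c*d[0]+sn*d[1],-sn*d[0]+c*d[1],w[2])
a=snap('side','s2');b=snap('top','t2')
A=cv2.resize(a['image'][120:260,220:400],(600,467),interpolation=2);B=cv2.resize(b['image'][110:250,250:410],(534,467),interpolation=2)
cv2.imwrite('pics/c4.png',cv2.resize(np.hstack([A,B])[:,:,::-1],(800,329)))
E
```

```text
6.15 [ 0.364  0.532 -0.337  1.057 -1.083 -0.75 ] [723.1 -53.7 224.9] [ 0.736 -0.527  0.345  0.248]
local 122.79813297725715 27.30788454424763 224.9459731192164
```

View pics/c4.png

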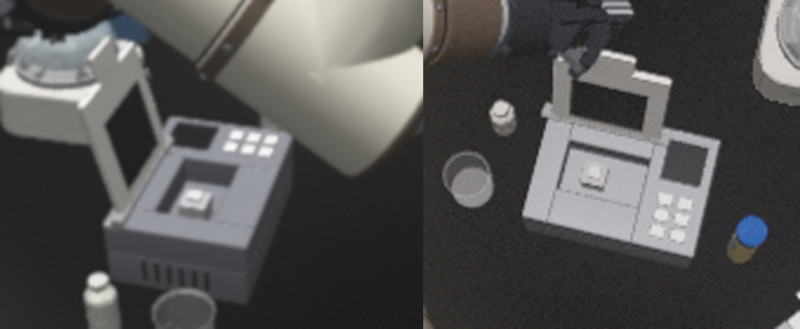

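The side view shows the forearm above the scene and clear of it. In the top view the finger tip is behind the tab at about (630,15) in the picture, and nothing touches. I'll write a cover-angle estimator from depth, then lower and start the pull.

```bash
cat > ang.py <<'E'
from wp import *
def loc(w): d=np.asarray(w)-[p[0],p[1],0];c,s=np.cos(p[2]),np.sin(p[2]);return np.stack([c*d[...,0]+s*d[...,1],-s*d[...,0]+c*d[...,1],d[...,2]],-1)
def theta(name='top'):
    d=get_image(name);D=d['depth'];v,u=np.mgrid[100:260,240:420];z=D[100:260,240:420]
    q=cv2.undistortPoints(np.stack([u.ravel(),v.ravel()],-1).astype(np.float64)[:,None],d['camera_matrix'].astype(float),np.array([d['k1'],0,0,0],float))[:,0]
    P=np.column_stack([q,np.ones(len(q))])*z.reshape(-1,1)
    Rm=cv2.Rodrigues(np.array(d['rvec'],float))[0];w=(P-np.array(d['tvec'],float).ravel())@Rm;l=loc(w)
    y=l[:,1]-30;r=np.hypot(l[:,0]-50,l[:,2]-81);t=np.arctan2(l[:,2]-81,50-l[:,0])
    m=(z.ravel()>0)&(y<-44)&(y>-59)&(r>50)&(r<114)&(l[:,2]>88)
    h,e=np.histogram(t[m],bins=np.arange(-.1,2.1,.04));k=h.argmax();mm=m&(abs(t-(e[k]+.02))<.1)
    s=read_state();return round(float(np.median(t[mm])),3),int(mm.sum()),'clk',s['clock'],'tcp',loc(s['position']).round(1),'F',s['contact_force'].round(1)
if __name__=='__main__': print(theta())
E
python3 ang.py
```

```text
(1.748, 95, 'clk', 6.3, 'tcp', array([123.2,  27.7, 225.6]), 'F', array([-0.3,  0. ,  0.5]))
```

>>> servo_tool:
  rotation:
    - [0,0,0]
    - [0,0,0]
    - [0,0,0]
    - [0,0,0]
    - [0,0,0]
    - [0,0,0]
    - [0,0,0]
    - [0,0,0]
  slide:
    - [0,0,-0.03]
    - [0,0,-0.06]
    - [-0.024,0.007,-0.06]
    - [-0.048,0.014,-0.06]
    - [-0.072,0.021,-0.06]
    - [-0.096,0.028,-0.06]
    - [-0.12,0.035,-0.06]
    - [-0.144,0.042,-0.06]
  grip: [-1,-1,-1,-1,-1,-1,-1,-1]

```text
clock: 7.3
position: [694.9, -45.0, 213.8]
ee_rot: [0.736, -0.527, 0.346, 0.248]
contact_force: [0.9, -0.2, 2.7]
gripper_width: -0.1
grasp_force: 1.7
```

```bash
python3 ang.py
```

```text
(1.675, 85, 'clk', 7.35, 'tcp', array([ 92.9,  27.8, 213.8]), 'F', array([-0.1, -0.1,  2.3]))
```

>>> servo_tool:
  rotation:
    - [0,0,0]
    - [0,0,0]
    - [0,0,0]
    - [0,0,0]
    - [0,0,0]
    - [0,0,0]
    - [0,0,0]
    - [0,0,0]
  slide:
    - [-0.014,0.004,0]
    - [-0.029,0.008,0]
    - [-0.043,0.012,0]
    - [-0.058,0.017,0]
    - [-0.072,0.021,0]
    - [-0.086,0.025,0]
    - [-0.1,0.029,0]
    - [-0.115,0.033,0]
  grip: [-1,-1,-1,-1,-1,-1,-1,-1]

```text
clock: 8.35
position: [672.3, -38.6, 214.9]
ee_rot: [0.735, -0.527, 0.347, 0.248]
contact_force: [-0.6, 0.4, 7.8]
gripper_width: -0.1
grasp_force: 3.0
```

```bash
python3 ang.py
```

```text
(1.5, 51, 'clk', 8.4, 'tcp', array([ 69.4,  27.7, 214.8]), 'F', array([-0.4, -0.1,  7. ]))
```

>>> servo_tool:
  rotation:
    - [0,0,0]
    - [0,0,0]
    - [0,0,0]
    - [0,0,0]
  slide:
    - [-0.014,0.004,0.015]
    - [-0.029,0.008,0.02]
    - [-0.045,0.013,0.025]
    - [-0.062,0.018,0.025]
  grip: [-1,-1,-1,-1]

```text
clock: 8.9
position: [658.8, -34.9, 216.8]
ee_rot: [0.736, -0.527, 0.345, 0.249]
contact_force: [0.3, 0.0, 0.6]
gripper_width: -0.1
grasp_force: 0.1
```

```bash
python3 ang.py
```

```text
(1.409, 42, 'clk', 8.95, 'tcp', array([ 55.6,  27.6, 216.9]), 'F', array([-0.2,  0.1, -0.6]))
```

>>> servo_tool:
  rotation:
    - [0,0,0]
    - [0,0,0]
    - [0,0,0]
    - [0,0,0]
    - [0,0,0]
    - [0,0,0]
  slide:
    - [0,0,0.2]
    - [-0.27,0.078,0.22]
    - [-0.55,0.158,0.2]
    - [-0.79,0.228,0.1]
    - [-0.79,0.228,-0.15]
    - [-0.79,0.228,-0.28]
  grip: [-1,-1,-1,-1,-1,-1]

```text
clock: 9.7
position: [500.2, 10.8, 159.9]
ee_rot: [0.737, -0.526, 0.345, 0.249]
contact_force: [-0.3, -0.2, 0.4]
gripper_width: 0.1
grasp_force: 0.0
```

```bash
python3 ang.py
```

```text
(1.336, 25, 'clk', 9.75, 'tcp', array([-109.8,   26.6,  157.6]), 'F', array([-0.6, -1. , -2.4]))
```

>>> servo_tool:
  rotation:
    - [0,0,0]
    - [0,0,0]
    - [0,0,0]
    - [0,0,0]
  slide:
    - [0.09,-0.027,0.01]
    - [0.19,-0.055,0.015]
    - [0.28,-0.08,0.015]
    - [0.28,-0.08,0.015]
  grip: [-1,-1,-1,-1]

```text
clock: 10.25
position: [558.1, -5.8, 164.6]
ee_rot: [0.735, -0.528, 0.345, 0.248]
contact_force: [-0.5, -0.4, -0.2]
gripper_width: 0.4
grasp_force: 0.0
```

```bash
python3 ang.py
```

```text
(1.281, 10, 'clk', 10.3, 'tcp', array([-49.7,  27.5, 164.4]), 'F', array([ 0.1, -0.1, -0.5]))
```

>>> servo_tool:
  rotation:
    - [0,0,0]
    - [0,0,0]
    - [0,0,0]
    - [0,0,0]
    - [0,0,0]
    - [0,0,0]
  slide:
    - [0,0,0]
    - [0,0,0]
    - [0,0,0]
    - [0,0,0]
    - [0,0,0]
    - [0,0,0]
  grip: [-1,-1,-1,-1,-1,-1]

```text
clock: 11.05
position: [557.3, -5.4, 164.5]
ee_rot: [0.736, -0.527, 0.345, 0.248]
contact_force: [0.2, -1.1, -0.7]
gripper_width: 0.0
grasp_force: 0.0
```

```bash
python3 ang.py
python3 - <<'E'
from h import *
a=snap('side','s3');b=snap('top','t3')
A=cv2.resize(a['image'][120:260,220:400],(600,467),interpolation=2);B=cv2.resize(b['image'][110:250,250:410],(534,467),interpolation=2)
cv2.imwrite('pics/c5.png',cv2.resize(np.hstack([A,B])[:,:,::-1],(800,329)))
E
```

```text
(1.145, 37, 'clk', 11.1, 'tcp', array([-49.9,  27.9, 164.4]), 'F', array([-0.3,  0.1, -0.5]))
```

View pics/c5.png

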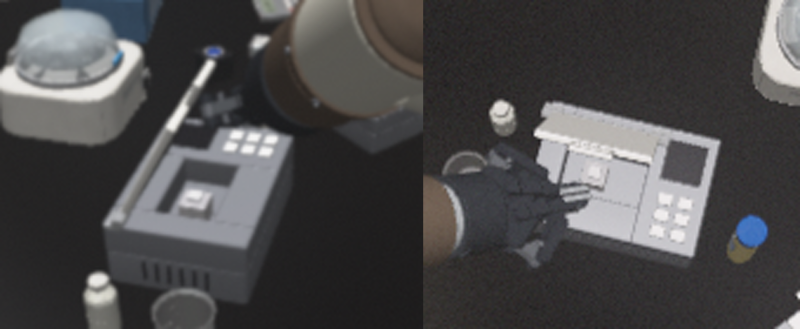

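The cover is falling slowly at about 1.2 rad, and the finger waits under it with the tip at about (590,190) in the right half of the picture. I'll keep waiting.

>>> servo_tool:
  rotation:
    - [0,0,0]
    - [0,0,0]
    - [0,0,0]
    - [0,0,0]
    - [0,0,0]
    - [0,0,0]
  slide:
    - [0,0,0]
    - [0,0,0]
    - [0,0,0]
    - [0,0,0]
    - [0,0,0]
    - [0,0,0]
  grip: [-1,-1,-1,-1,-1,-1]

```text
clock: 11.95
position: [557.1, -5.4, 164.3]
ee_rot: [0.736, -0.527, 0.345, 0.248]
contact_force: [-1.2, 0.0, -0.3]
gripper_width: -0.2
grasp_force: 0.4
```

```bash
python3 ang.py
```

```text
(0.888, 80, 'clk', 12.0, 'tcp', array([-50. ,  27.9, 164.3]), 'F', array([-0.2,  0.5,  0.8]))
```

>>> servo_tool:
  rotation:
    - [0,0,0]
    - [0,0,0]
    - [0,0,0]
    - [0,0,0]
    - [0,0,0]
    - [0,0,0]
  slide:
    - [0,0,0]
    - [0,0,0]
    - [0,0,0]
    - [0,0,0]
    - [0,0,0]
    - [0,0,0]
  grip: [-1,-1,-1,-1,-1,-1]

```text
clock: 12.75
position: [557.3, -5.4, 164.4]
ee_rot: [0.736, -0.527, 0.345, 0.248]
contact_force: [0.0, 0.2, -0.4]
gripper_width: 0.2
grasp_force: 0.4
```

```bash
python3 ang.py
```

```text
(0.886, 78, 'clk', 12.8, 'tcp', array([-49.9,  27.9, 164.4]), 'F', array([-0.6,  0.8, -0.6]))
```

The cover is caught and resting at about 0.85 rad, unchanged for 0.8 s. Next are the lowering numbers.

Run:
```python
from wp import *
ths=list(np.linspace(.85,.10,25))+list(np.linspace(.10,-.04,9)[1:])
P=[WL(*sup(t)) for t in ths]
for k in range(0,32,8): print([list(((P[k+i]-P[k])/200).round(3).tolist()) for i in range(1,9)],round(ths[k+8],3))
```

```text
[[-0.015, 0.004, -0.015], [-0.03, 0.009, -0.031], [-0.044, 0.013, -0.047], [-0.058, 0.017, -0.063], [-0.071, 0.02, -0.08], [-0.084, 0.024, -0.098], [-0.096, 0.028, -0.116], [-0.108, 0.031, -0.134]] 0.6
[[-0.011, 0.003, -0.019], [-0.022, 0.006, -0.038], [-0.032, 0.009, -0.057], [-0.041, 0.012, -0.076], [-0.05, 0.014, -0.096], [-0.058, 0.017, -0.116], [-0.065, 0.019, -0.137], [-0.072, 0.021, -0.158]] 0.35
[[-0.006, 0.002, -0.021], [-0.012, 0.003, -0.042], [-0.017, 0.005, -0.063], [-0.022, 0.006, -0.085], [-0.025, 0.007, -0.106], [-0.028, 0.008, -0.128], [-0.031, 0.009, -0.149], [-0.033, 0.009, -0.171]] 0.1
[[-0.001, 0.0, -0.012], [-0.001, 0.0, -0.024], [-0.002, 0.0, -0.037], [-0.002, 0.0, -0.049], [-0.002, 0.0, -0.061], [-0.001, 0.0, -0.073], [-0.001, 0.0, -0.086], [-0.0, 0.0, -0.098]] -0.04
```

>>> servo_tool:
  rotation:
    - [0,0,0]
    - [0,0,0]
    - [0,0,0]
    - [0,0,0]
    - [0,0,0]
    - [0,0,0]
    - [0,0,0]
    - [0,0,0]
  slide:
    - [-0.015,0.004,-0.015]
    - [-0.03,0.009,-0.031]
    - [-0.044,0.013,-0.047]
    - [-0.058,0.017,-0.063]
    - [-0.071,0.02,-0.08]
    - [-0.084,0.024,-0.098]
    - [-0.096,0.028,-0.116]
    - [-0.108,0.031,-0.134]
  grip: [-1,-1,-1,-1,-1,-1,-1,-1]

```text
clock: 13.8
position: [535.5, 0.9, 137.4]
ee_rot: [0.736, -0.527, 0.345, 0.248]
contact_force: [0.1, 0.8, -0.6]
gripper_width: -0.1
grasp_force: 0.2
```

```bash
python3 ang.py
```

```text
(0.638, 109, 'clk', 13.85, 'tcp', array([-72.9,  27.8, 136.9]), 'F', array([-0.7,  1.1, -1.2]))
```

>>> servo_tool:
  rotation:
    - [0,0,0]
    - [0,0,0]
    - [0,0,0]
    - [0,0,0]
    - [0,0,0]
    - [0,0,0]
    - [0,0,0]
    - [0,0,0]
  slide:
    - [-0.011,0.003,-0.019]
    - [-0.022,0.006,-0.038]
    - [-0.032,0.009,-0.057]
    - [-0.041,0.012,-0.076]
    - [-0.05,0.014,-0.096]
    - [-0.058,0.017,-0.116]
    - [-0.065,0.019,-0.137]
    - [-0.072,0.021,-0.158]
  grip: [-1,-1,-1,-1,-1,-1,-1,-1]

```text
clock: 14.85
position: [521.2, 5.0, 105.7]
ee_rot: [0.736, -0.527, 0.345, 0.248]
contact_force: [-0.1, 0.3, -1.1]
gripper_width: -0.5
grasp_force: 0.3
```

```bash
python3 ang.py
python3 - <<'E'
from h import *
a=snap('side','s4');b=snap('top','t4')
A=cv2.resize(a['image'][120:260,220:400],(600,467),interpolation=2);B=cv2.resize(b['image'][110:250,250:410],(534,467),interpolation=2)
cv2.imwrite('pics/c6.png',cv2.resize(np.hstack([A,B])[:,:,::-1],(800,329)))
E
```

```text
(0.38, 134, 'clk', 14.9, 'tcp', array([-87.7,  27.8, 105.3]), 'F', array([-0.6, -0.1, -0.9]))
```

View pics/c6.png

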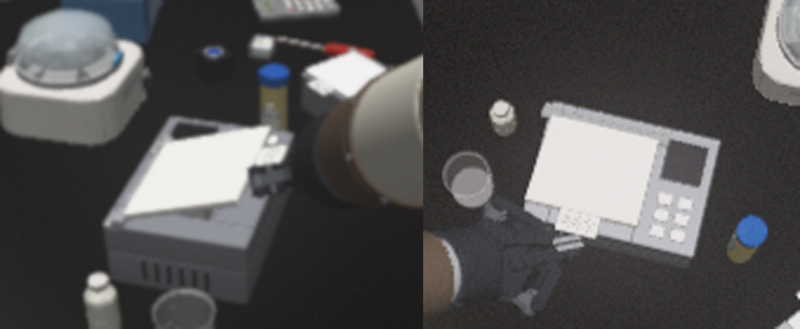

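The cover follows the finger at about 0.35 rad. The finger tip at (568,243) is only just under the tab edge, so I'll reach slightly further under while lowering.

>>> servo_tool:
  rotation:
    - [0,0,0]
    - [0,0,0]
    - [0,0,0]
    - [0,0,0]
    - [0,0,0]
    - [0,0,0]
    - [0,0,0]
    - [0,0,0]
  slide:
    - [-0.003,0.001,-0.024]
    - [-0.006,0.002,-0.049]
    - [-0.009,0.003,-0.074]
    - [-0.011,0.003,-0.1]
    - [-0.012,0.003,-0.125]
    - [-0.013,0.004,-0.15]
    - [-0.014,0.004,-0.174]
    - [-0.015,0.004,-0.198]
  grip: [-1,-1,-1,-1,-1,-1,-1,-1]

```text
clock: 16.0
position: [518.5, 6.1, 66.1]
ee_rot: [0.736, -0.527, 0.345, 0.248]
contact_force: [-0.4, 1.6, 0.2]
gripper_width: -0.1
grasp_force: 1.0
```

```bash
sed -i 's/l\[:,2\]>88/l[:,2]>82/' ang.py; python3 ang.py
```

```text
(0.128, 147, 'clk', 16.05, 'tcp', array([-90.5,  28.1,  65.6]), 'F', array([-0.3,  1. , -1.8]))
```

>>> servo_tool:
  rotation:
    - [0,0,0]
    - [0,0,0]
    - [0,0,0]
    - [0,0,0]
    - [0,0,0]
    - [0,0,0]
    - [0,0,0]
    - [0,0,0]
  slide:
    - [0,0,-0.009]
    - [0,0,-0.018]
    - [0,0,-0.027]
    - [0,0,-0.036]
    - [0,0,-0.045]
    - [0,0,-0.053]
    - [0,0,-0.061]
    - [0,0,-0.069]
  grip: [-1,-1,-1,-1,-1,-1,-1,-1]

```text
clock: 17.05
position: [518.2, 5.1, 53.0]
ee_rot: [0.735, -0.527, 0.346, 0.249]
contact_force: [-0.6, 0.3, 0.6]
gripper_width: -0.3
grasp_force: 0.0
```

```bash
python3 ang.py
```

```text
(0.054, 132, 'clk', 17.1, 'tcp', array([-90.4,  27.2,  52.8]), 'F', array([-1.4, -0.5, -0.4]))
```

>>> servo_tool:
  rotation:
    - [0,0,0]
    - [0,0,0]
    - [0,0,0]
    - [0,0,0]
    - [0,0,0]
    - [0,0,0]
    - [0,0,0]
    - [0,0,0]
  slide:
    - [0,0,-0.006]
    - [0,0,-0.012]
    - [0,0,-0.018]
    - [0,0,-0.024]
    - [0,0,-0.03]
    - [0,0,-0.036]
    - [0,0,-0.042]
    - [0,0,-0.048]
  grip: [-1,-1,-1,-1,-1,-1,-1,-1]

```text
clock: 18.1
position: [518.3, 5.8, 43.0]
ee_rot: [0.736, -0.527, 0.345, 0.248]
contact_force: [0.9, -0.4, 0.3]
gripper_width: 0.0
grasp_force: 0.0
```

```bash
python3 ang.py
```

```text
(0.053, 129, 'clk', 18.15, 'tcp', array([-90.5,  27.9,  42.8]), 'F', array([0.3, 0.9, 0.2]))
```

>>> servo_tool:
  rotation:
    - [0,0,0]
    - [0,0,0]
    - [0,0,0]
    - [0,0,0]
    - [0,0,0]
    - [0,0,0]
    - [0,0,0]
    - [0,0,0]
  slide:
    - [-0.05,0.014,0]
    - [-0.12,0.035,0]
    - [-0.22,0.063,0.03]
    - [-0.29,0.083,0.15]
    - [-0.29,0.083,0.4]
    - [-0.29,0.083,0.65]
    - [-0.29,0.083,0.85]
    - [-0.29,0.083,0.9]
  grip: [-1,-1,-1,-1,-1,-1,-1,-1]

```text
clock: 19.15
position: [460.0, 23.3, 224.9]
ee_rot: [0.736, -0.527, 0.346, 0.246]
contact_force: [-0.5, 0.2, -0.4]
gripper_width: -0.4
grasp_force: 0.0
```

```bash
python3 ang.py
python3 - <<'E'
from h import *
a=snap('side','s5');b=snap('top','t5')
A=cv2.resize(a['image'][120:260,220:400],(600,467),interpolation=2);B=cv2.resize(b['image'][110:250,250:410],(534,467),interpolation=2)
cv2.imwrite('pics/c7.png',cv2.resize(np.hstack([A,B])[:,:,::-1],(800,329)))
E
```

```text
(0.047, 131, 'clk', 19.2, 'tcp', array([-151.2,   28.4,  224.8]), 'F', array([-1.4,  0.5,  1.3]))
```

View pics/c7.png

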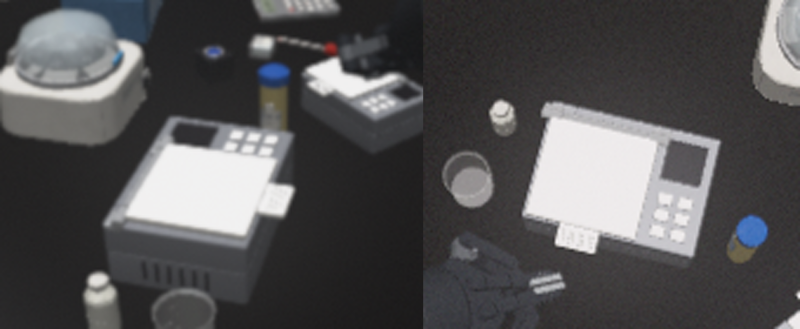

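The cover lies flat and fully shut, with the tab at (577,238). The hand is clear at (545,285), and the beaker, bottle and tube haven't moved.

```bash
python3 -c "
from bench import job_done;print(job_done())"
```

```text
the job is handed in; nothing more can be done
None
```

The cover was tipped forward, caught at about 0.85 rad (about half open), eased down until fully shut, and the hand taken clear at about 19 s; the photometer, beaker, bottle and tube look unmoved in the last pictures, and the job is handed in.

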